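Reset the tripped pump and restart it

TASK

The pump of the gearbox test bench has tripped out. Reach a fingertip into the deep well of its control station and press the sunken reset key right down, keep it down for about a second and let it come all the way up; then press the broad start button in its shallow collar right down in the same way and let it up too. Press gently, keep off the mushroom stop button, and leave the loose parts and tools lying where they are.

Things in the scene. Friction and masses are not known exactly. Their poses are not given: they have to be found in the camera images.
- plate: Steel mounting plate 190 x 330 x 6 mm, flat on the bench and fixed. Origin on the bench 10 mm nearer the row than the plate's middle; x points to the wiring duct, y along the row. The three control stations stand on it in a straight row along its y, at y = -100, 0 and +100 mm and x = -20 mm of its frame, in an order that differs from run to run. Behind them (x = 62 to 102 mm) runs a wiring duct whose top is 52 mm above the bench.
- reset_box: Fixed die-cast control station, 84 x 84 mm and 70 mm high, with a round collar on its lid whose rim is 82 mm above the box's underside (88 mm above the bench). Origin at the centre of its underside, z up. The collar is 62 mm across outside and 50 mm inside; inside it a round well of 50 mm goes straight down 32 mm below the rim. At the bottom, in the centre, stands the reset key.
- reset_key_top (a point): Centre of the top face of the reset key, a plain black pin 20 mm across in the middle of the well. Released, its top lies 22 mm below the collar's rim (66 mm above the bench) and 10 mm above the well's floor. It goes straight down.
- reset_key (a joint): Travel of the reset key in m: 0 released, 0.006 right down against its stop. A spring resists: about 2.5 N at first, 7 N right down, and brings it back when let go.
- start_box: Fixed station of the same outside size, with the same collar (rim 88 mm above the bench, 50 mm inside), but only 18 mm deep below the rim and filled by a broad button. Origin at the centre of its underside, z up.
- start_button_top (a point): Centre of the top face of the start button, a plain black disc 36 mm across. Released, its top lies 8 mm below the collar's rim (80 mm above the bench).
- start_button (a joint): Travel of the start button in m: 0 released, 0.006 right down; same spring as the reset key.
- stop_box: Fixed station of the same box size without a collar, carrying the mushroom stop button. Origin at the centre of its underside, z up.
- stop_button_top (a point): Top of the black mushroom stop button, 40 mm across, standing proud of its box: its top is 104 mm above the bench. To be left alone.
- stop_button (a joint): Travel of the mushroom stop button in m: 0 released, 0.006 right down. To be left at 0.
- gear: Loose steel gear with a hub, 84 mm across the teeth and 40 mm high, standing behind the wiring duct; origin at the centre of its underside. To be left alone.
- socket: Loose steel wrench socket, 26 mm across and 38 mm high, standing behind the wiring duct; origin at the centre of its underside. To be left alone.
- bearing: Loose bearing ring, 62 mm across, 16 mm high, lying before the stations; origin at the centre of its underside. To be left alone.
- screwdriver: Loose screwdriver about 150 mm long lying before the stations, handle 26 mm thick; origin under its middle. To be left alone.

How it is judged (in metres and radians):
On the way, in this order (a step that is already met when the one before it is completed fails the run):
1. the reset key is pressed at least 4.5 mm of its 6 mm and kept there 0.5 s, with the start button up (value of joint reset_key above 0.0045 m and value of joint start_button below 0.001 m), for 0.5 s.
2. the reset key is up again, within 1 mm (value of joint reset_key below 0.001 m), for 0.1 s.
3. the start button is pressed at least 4.5 mm of its 6 mm and kept there 0.5 s, with the reset key up (value of joint start_button above 0.0045 m and value of joint reset_key below 0.001 m), for 0.5 s.
At the end, for the whole second after the job is handed in: Reset key, start button and stop button are all up (within 1 mm), and gear, socket, bearing and screwdriver lie within 15 mm of where they started (value of joint each of reset_key, start_button, stop_button below 0.001 m and distance of each of gear, socket, bearing, screwdriver from where it was at the start of the episode below 0.015 m); the robot touches nothing.
It fails at once if the mushroom stop button is pressed more than 1.5 mm (value of joint stop_button above 0.0015 m).
It fails at once if a loose thing (gear, socket, bearing, screwdriver) is lifted or shifted more than 15 mm (distance of any of gear, socket, bearing, screwdriver from where it was at the start of the episode above 0.015 m).
It fails at once if a station, its collar or its button is struck or pushed with more than 45 N (contact force between any of the arm, the fingers and reset_box above 45 N or contact force between any of the arm, the fingers and start_box above 45 N or contact force between any of the arm, the fingers and stop_box above 45 N).
It also fails if it takes over 42 s, if anything falls off the work surface, if the arm or the gripper's body presses on something with over 40 N, if the wrist force passes 120 N, or if a joint passes its speed limit or range.

ROBOT

A 6-joint arm with a two-finger parallel gripper is mounted at the origin on the work surface. World frame = base frame: x ahead of the robot, y to its left, z up, the work surface at z = 0. Lengths are in mm, angles in rad, forces in N, time in s.
With the tool pointing down it reaches from about 350 to 875 mm from the base axis. Payload 4.2 kg.
Tool frame: the origin (TCP) lies between the finger pads; the fingertips stand 11 mm ahead of it and the grasp point (between the pads) lies 8 mm behind it; z points along the fingers, y is the direction in which the jaws open and shut (so a half turn about z gives the same grasp; the last joint's range is limited). The gripper opens to 85 mm and grips with 20 to 120 N. Pads are 22 mm wide; open, the fingers measure 114 mm over their backs; the gripper's body (76 mm by 85 mm) begins 54 mm behind the grasp point. The pads swing forward as they close: fully open they stand 13 mm farther back than shut.
Start: joints at [1.394, 0.385, 0.008, 0, -1.194, -0.259], TCP at [263.801, 566.576, 242.312] pointing down, gripper open.
Joint ranges: [-3.14, 3.14], [-1.21, 2.06], [-1.07, 1.41], [-3.16, 2.05], [-2.99, -0.16], [-3.1, 3.1]. Speed limits (rad/s): [2.79, 2.79, 3.14, 3.14, 3.14, 3.14].

INTERFACE

Orientations are given as a unit quaternion [x, y, z, w].
In Python, from bench import * gives the robot as it stands.
- The arm moves only by the tool servo_tool, never from a script. Its argument "rows" is a list of rows, each a list of 7 numbers: the opening, from 0 (shut) to 1 (fully open), then the shift along the tool's x, y, z in cm, then the turn, a rotation vector about the tool's x, y, z in degrees. A call has 1 to 12 rows; each row shifts and turns the commanded pose from where the row before left it, along the tool's axes as they then stand; what a row does not reach is not made up. A row lasts 1/10 s, in which the tool goes at most 50 mm and 8.59 degrees, less where a joint would pass 70% of its speed; a pose out of reach is approached as far as the arm can. A call is refused whole if a number of a shift passes 5 or a number of a turn 8.59, either way. A call with a gripper value outside its range is refused whole. The fingers move at their own pace and stop on an object; the grip force is fixed at half the most. Time passes only in rows, so rows that do not move let the fingers close. It gives the time, the measured TCP pose, the force and the opening at its end, in the units of the state.
- read_state(): the state, without advancing time (a new reading comes with each control period).
- get_image(name): name is "scene" or "top" or "wrist"; returns a dict with "image" (384x512x3 uint8, red, green, blue), "mtx" (3x3 intrinsics, pixels), "extrinsics" (4x4, takes a point from camera to world coordinates). Camera axes: x right, y up, looking along -z (the intrinsics and any distortion apply to the point x, -y, -z); pixel columns grow to the right and rows downward; lengths in mm; the calibration is good to about 2 mm. A picture is of the moment at which its call begins. There is no depth.
- job_done(): hands the job in, once; it reports no verdict.
The state is a dict: "clock": time; "joints": joint angles; "joint_vel": joint speeds; "joint_efforts": joint torques, N m; "position": TCP position; "ee_rot": TCP orientation; "contact_force": force on the tool from outside, world axes, zero at the start; "wrist_torque": the same for the moment, N m; "gripper_width": finger opening in mm.
Only numpy, scipy, OpenCV 4.12 (cv2) and the standard library are available. Lean on these libraries where they do the work, as an engineer would, in place of code of your own. Each camera call takes 0.05 s, during which the arm holds its last target. There are 200 camera calls.

## Working session

There is one attempt and no reset: what is moved stays moved. The work goes in short steps, Python scripts to look and compute and a tool call to move; the robot and the scene stay as the last step left them, time stands still between calls to the robot, and variables do not carry over. Pictures are saved under pics/ and viewed, about 8 in all and at most 12, crops included, and the job is handed in when it is done.

Besides the shell and the picture viewer there is one more tool, called after "Request:" as name(argument=value, ...) on one line, values as JSON. servo_tool: Moves the arm, as the interface text tells. Its arguments: {"type":"object","properties":{"rows":{"type":"array","items":{"type":"array","items":{"type":"number"}}}},"required":["rows"]}

```bash
mkdir -p pics; cat > h.py <<'E'
from bench import *
import numpy as np, cv2
def snap(n,f):
    d=get_image(n); cv2.imwrite('pics/'+f,d['image'][:,:,::-1]); np.savez('pics/'+f+'.npz',K=d['mtx'],T=d['extrinsics'],im=d['image']); return d
def ray(f,u,v,z):
    d=np.load('pics/'+f+'.npz'); p=np.linalg.inv(d['K'])@[u,v,1]; p=np.array([p[0],-p[1],-p[2]])
    T=d['T']; r=T[:3,:3]@p; c=T[:3,3]; return c+r*(z-c[2])/r[2]
E
python3 - <<'E'
from h import *
s=read_state();print(s)
d=snap('top','top1.png');snap('scene','sc1.png')
print(d['mtx'],d['extrinsics'])
a=cv2.imread('pics/top1.png');cv2.imwrite('pics/top1b.png',cv2.resize(a,(800,600)))
E
```

```text
{'clock': 0.0, 'joints': array([ 1.39363353e+00,  3.85568020e-01,  6.65829536e-03, -5.20145692e-04,
       -1.19397186e+00, -2.58592387e-01]), 'joint_vel': array([-0.000417  , -0.00131623, -0.00041363,  0.00118522, -0.00030663,
        0.00038615]), 'joint_efforts': array([-1.16856478e-03, -3.92291558e+01,  1.88407052e+01,  4.18642312e+00,
       -4.61675270e-03, -5.43088859e-06]), 'position': array([263.55738594, 566.11555133, 241.22418785]), 'ee_rot': array([ 9.76337119e-01, -2.16251438e-01, -1.99086585e-04,  1.05160516e-03]), 'contact_force': array([ 0.58366262, -0.0455786 , -0.4888452 ]), 'wrist_torque': array([ 0.04392134, -0.01771582,  0.01901995]), 'gripper_width': 84.98294877083448}
[[450.19015966   0.         259.1102716 ]
 [  0.         450.19015966 192.28639903]
 [  0.           0.           1.        ]] [[-1.31357255e-02  9.84692709e-01 -1.73803689e-01  4.30077177e+02]
 [-9.99913637e-01 -1.28638660e-02  2.69059930e-03  4.22621703e+01]
 [ 4.13626151e-04  1.73824022e-01  9.84776644e-01  9.88468553e+02]
 [ 0.00000000e+00  0.00000000e+00  0.00000000e+00  1.00000000e+00]]
```

View pics/top1b.png

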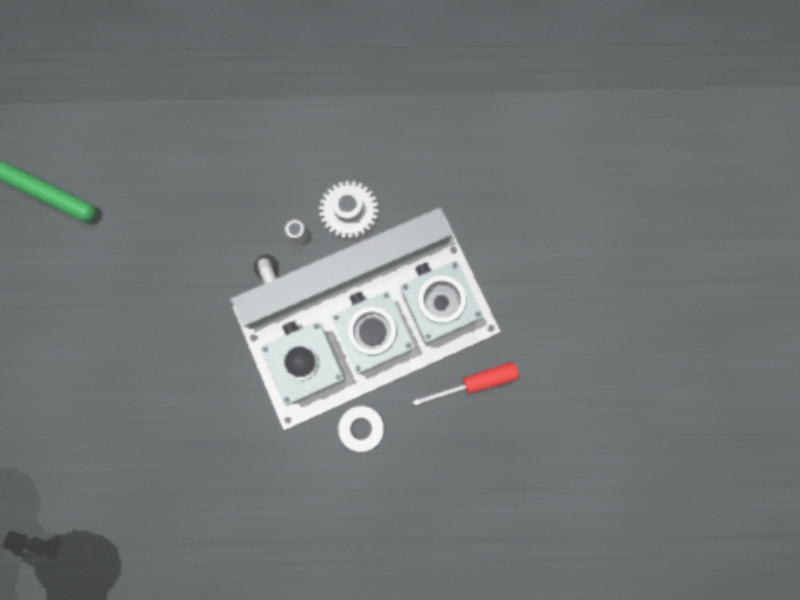

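View pics/sc1.png

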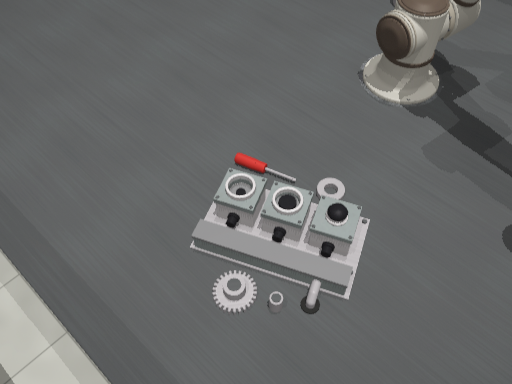

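```bash
python3 - <<'E'
from h import *
k=.64
R=ray('top1.png',442*k,299*k,88);S=ray('top1.png',373*k,329*k,88);P=ray('top1.png',301*k,361*k,104)
print(R,S,P, np.linalg.norm(R-S),R[:2]-2*S[:2]+P[:2])
a=R-S;print('yaw of row',np.degrees(np.arctan2(a[1],a[0])))
def proj(f,X):
    d=np.load('pics/'+f+'.npz');T=d['T'];p=T[:3,:3].T@(np.array(X)-T[:3,3]);q=d['K']@[p[0],-p[1],-p[2]];return q[:2]/q[2]
for z in (0,100,200,300,400,500): 
    X=ray('top1.png',97*k,213*k,z); print('green',z,X,proj('sc1.png',X))
for u,v in ((272,280),(262,262)):
  for z in (0,40,80,120,160): 
    X=ray('top1.png',u*k,v*k,z); print('post',u,z,X,proj('sc1.png',X))
print('rim scene',proj('sc1.png',R),proj('sc1.png',S))
print(ray('sc1.png',241,186,88),ray('sc1.png',288.5,200,88))
a=cv2.imread('pics/sc1.png')[120:320,180:400];b=cv2.imread('pics/top1.png')[110:290,0:340]
cv2.imwrite('pics/c1.png',cv2.resize(a,None,fx=2.7,fy=2.7,interpolation=cv2.INTER_CUBIC))
cv2.imwrite('pics/c2.png',cv2.resize(cv2.imread('pics/top1.png')[150:270,140:330],None,fx=4.2,fy=4.2,interpolation=cv2.INTER_CUBIC))
E
```

```text
[590.28167572  -8.51677397  88.        ] [552.12090727  81.40958247  88.        ] [510.56048851 171.46746223 104.        ] 97.6882481730453 [-3.3996503   0.13152332]
yaw of row -67.00577962618199
green 0 [739.91820035 486.89422441   0.        ] [394.03644451 442.10651709]
green 100 [708.57263832 441.91231248 100.        ] [395.91101932 391.19931571]
green 200 [677.22707628 396.93040055 200.        ] [398.06942867 332.58411447]
green 300 [645.88151425 351.94848863 300.        ] [400.58141691 264.36688938]
green 400 [614.53595222 306.9665767  400.        ] [403.54161726 183.97771797]
green 500 [583.19039018 261.98466477 500.        ] [407.08174154  87.83974628]
post 272 0 [636.79800395 229.701079     0.        ] [311.74468273 294.14743476]
post 272 40 [628.43270689 222.11605637  40.        ] [313.34931671 279.5928412 ]
post 272 80 [620.06740983 214.53103373  80.        ] [315.05143187 264.15405921]
post 272 120 [611.70211276 206.9460111  120.        ] [316.86018941 247.74799339]
post 272 160 [603.3368157  199.36098847 160.        ] [318.78593561 230.28079927]
post 262 0 [663.46487136 244.62717751   0.        ] [308.70910871 308.95547807]
post 262 40 [654.0204558  236.43814584  40.        ] [310.38256261 293.93467091]
post 262 80 [644.57604025 228.24911417  80.        ] [312.15680368 278.009205  ]
post 262 120 [635.13162469 220.0600825  120.        ] [314.0412198  261.09481546]
post 262 160 [625.68720913 211.87105083 160.        ] [316.04640211 243.09643687]
rim scene [239.19316344 183.76012913] [285.2874649  197.68201622]
[591.74996907  -1.92262359  88.        ] [551.93475533  89.67215069  88.        ]
```

View pics/c1.png

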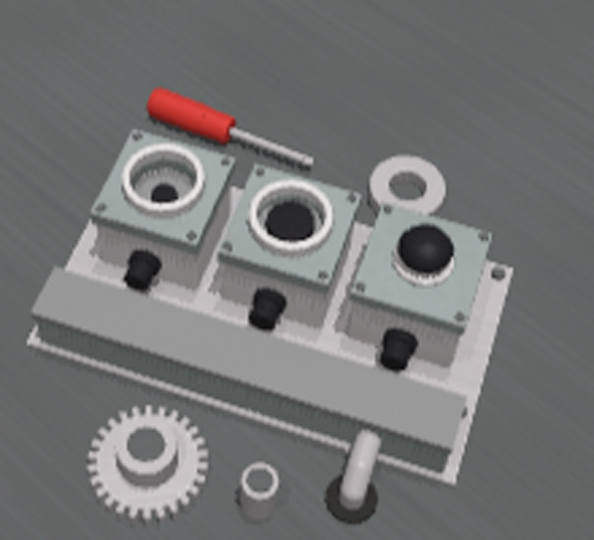

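View pics/c2.png

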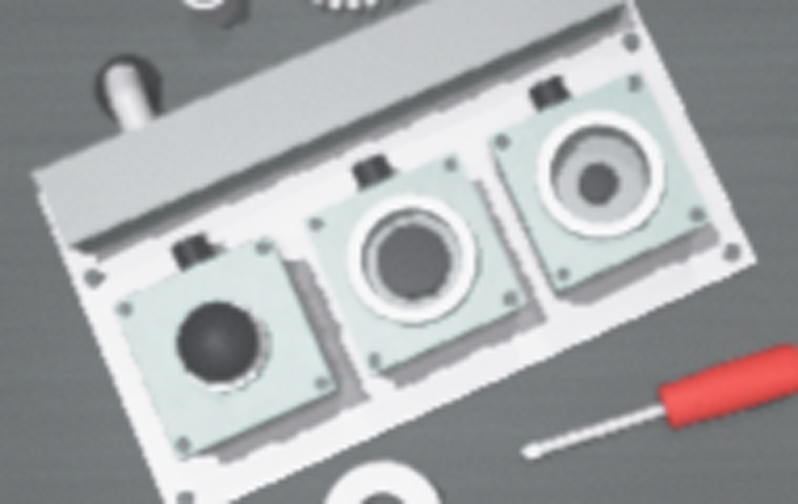

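Request:
servo_tool(rows=[[0,3,2,0,0,0,0],[0,3.4,2.4,0,0,0,0],[0,3.4,2.4,0,0,0,0],[0,3.4,2.4,0,0,0,0],[0,3.4,2.4,0,0,0,0],[0,3.4,2.4,0,0,0,0],[0,3.4,2.4,0,0,0,0],[0,3.4,2.4,0,0,0,0],[0,3.4,2.4,0,0,0,0],[0,3.4,2.4,0,0,0,0],[0,3.4,2.4,0,0,0,0],[0,3,2,0,0,0,0]])

```text
clock: 1.3
position: [508.5, 141.9, 242.0]
ee_rot: [0.976, -0.217, -0.0, 0.0]
contact_force: [0.2, 0.9, 0.1]
gripper_width: 0.1
```

Request:
servo_tool(rows=[[0,3,2.2,0.5,0,0,0],[0,3,2.2,1,0,0,0],[0,3,2.2,1,0,0,0],[0,3,2.2,1,0,0,0],[0,1.5,1.1,1,0,0,0],[0,0,0,0.5,0,0,0],[0,0,0,0,0,0,0],[0,0,0,0,0,0,0]])

```text
clock: 2.1
position: [588.5, -2.2, 192.5]
ee_rot: [0.976, -0.216, -0.0, 0.0]
contact_force: [0.7, 0.2, -0.1]
gripper_width: -0.0
```

```bash
python3 - <<'E'
from h import *
s=read_state();print(s['clock'],s['position'],s['ee_rot'],s['gripper_width'],s['contact_force'])
d=snap('wrist','w1.png');print(d['extrinsics']); snap('top','top2.png')
a=cv2.imread('pics/w1.png');cv2.imwrite('pics/w1b.png',cv2.resize(a,(800,600)))
E
```

```text
2.1 [588.54538155  -2.18870463 192.46693503] [ 9.76453091e-01 -2.15729831e-01 -3.54397445e-05  2.09052442e-05] -0.03570551355145281 [ 0.70532748  0.16414525 -0.10537655]
[[-4.20565070e-01  8.75142640e-01  2.39270518e-01  6.49203752e+02]
 [-9.07262338e-01 -4.05753744e-01 -1.10629786e-01 -3.00438910e+01]
 [ 2.68065252e-04 -2.63608153e-01  9.64629810e-01  3.23970123e+02]
 [ 0.00000000e+00  0.00000000e+00  0.00000000e+00  1.00000000e+00]]
```

View pics/w1b.png

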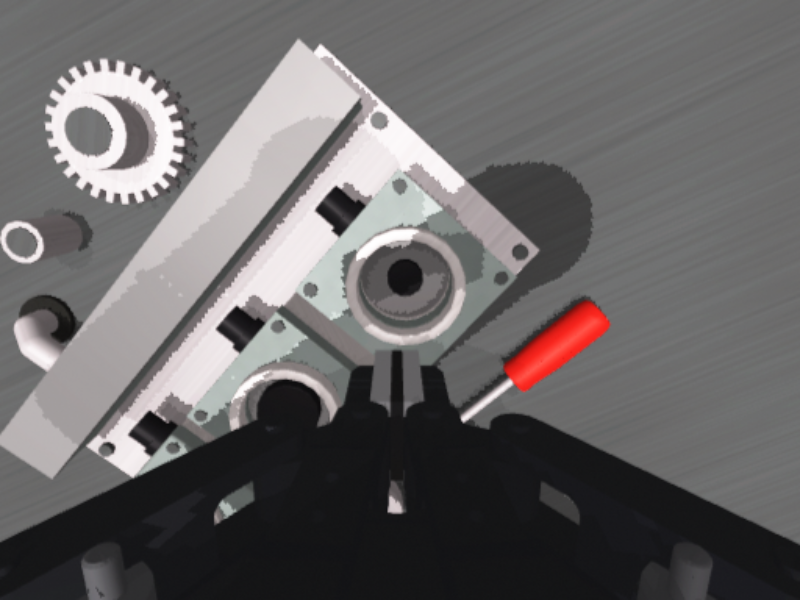

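```bash
python3 - <<'E'
from h import *
k=.64
print(ray('w1.png',406*k,287*k,88),ray('w1.png',405*k,278*k,66))
for f in ['w1.png']:
    d=np.load('pics/'+f+'.npz');T=d['T'];p=T[:3,:3].T@(np.array([588.5,-2.2,181.5])-T[:3,3]);q=d['K']@[p[0],-p[1],-p[2]];print(q[:2]/q[2]/k)
# top cam: key, start button top
print(ray('top1.png',140+597.5/4.2-.4,150+184/4.2-.4,66),ray('top1.png',140+413/4.2-.4,150+260.5/4.2-.4,80),ray('top1.png',140+601/4.2-.4,150+174/4.2-.4,88),ray('top1.png',140+412.5/4.2-.4,150+256.5/4.2-.4,88))
E
```

```text
[591.95927216  -8.99995489  88.        ] [591.51476774  -8.66807292  66.        ]
[397.00940856 377.31925809]
[589.89409128  -7.54340092  66.        ] [551.04477751  83.36853848  80.        ] [590.97061619  -8.15659727  88.        ] [551.91824173  83.23699368  88.        ]
```

Request:
servo_tool(rows=[[0,0.25,0.23,1,0,0,0],[0,0.24,0.23,2,0,0,0],[0,0,0,2.5,0,0,0],[0,0,0,2,0,0,0],[0,0,0,1,0,0,0],[0,0,0,0,0,0,0],[0,0,0,0,0,0,0]])

```text
clock: 2.9
position: [591.9, -8.9, 108.0]
ee_rot: [0.976, -0.216, 0.001, -0.0]
contact_force: [0.5, -0.1, -0.1]
gripper_width: 0.1
```

Request:
servo_tool(rows=[[0,0,0,1,0,0,0],[0,0,0,1,0,0,0],[0,0,0,0.6,0,0,0],[0,0,0,0.3,0,0,0],[0,0,0,0,0,0,0],[0,0,0,0,0,0,0]])

```text
clock: 3.5
position: [591.5, -9.1, 78.4]
ee_rot: [0.976, -0.216, 0.0, -0.0]
contact_force: [-0.4, -0.0, 0.3]
gripper_width: -0.4
```

Request:
servo_tool(rows=[[0,0,0,0.1,0,0,0],[0,0,0,0.1,0,0,0],[0,0,0,0.1,0,0,0],[0,0,0,0.1,0,0,0],[0,0,0,0,0,0,0],[0,0,0,0,0,0,0]])

```text
clock: 4.1
position: [591.6, -9.0, 74.7]
ee_rot: [0.976, -0.216, 0.0, -0.0]
contact_force: [-0.1, 0.9, 4.4]
gripper_width: 0.1
```

Request:
servo_tool(rows=[[0,0,0,0.1,0,0,0],[0,0,0,0.1,0,0,0],[0,0,0,0.1,0,0,0],[0,0,0,0.05,0,0,0],[0,0,0,0,0,0,0],[0,0,0,0,0,0,0]])

```text
clock: 4.7
position: [591.6, -9.0, 71.3]
ee_rot: [0.976, -0.216, 0.0, -0.0]
contact_force: [-1.8, -0.4, 6.2]
gripper_width: 0.1
```

Request:
servo_tool(rows=[[0,0,0,0.06,0,0,0],[0,0,0,0.04,0,0,0],[0,0,0,0,0,0,0],[0,0,0,0,0,0,0]])

```text
clock: 5.1
position: [591.6, -9.0, 71.1]
ee_rot: [0.976, -0.216, 0.001, -0.0]
contact_force: [-3.4, 1.0, 9.8]
gripper_width: 0.0
```

Request:
servo_tool(rows=[[0,0,0,0,0,0,0],[0,0,0,0,0,0,0],[0,0,0,0,0,0,0],[0,0,0,0,0,0,0],[0,0,0,0,0,0,0],[0,0,0,0,0,0,0],[0,0,0,0,0,0,0],[0,0,0,0,0,0,0],[0,0,0,0,0,0,0],[0,0,0,0,0,0,0]])

```text
clock: 6.1
position: [591.6, -9.1, 71.1]
ee_rot: [0.976, -0.216, 0.0, -0.0]
contact_force: [-3.3, 0.1, 10.5]
gripper_width: 0.1
```

Request:
servo_tool(rows=[[0,0,0,-0.3,0,0,0],[0,0,0,-0.6,0,0,0],[0,0,0,-1,0,0,0],[0,0,0,-1.5,0,0,0],[0,0,0,-1.5,0,0,0],[0,0,0,-1,0,0,0],[0,0,0,0,0,0,0],[0,0,0,0,0,0,0]])

```text
clock: 6.9
position: [590.9, -9.1, 128.4]
ee_rot: [0.976, -0.216, -0.0, -0.0]
contact_force: [-0.4, -1.0, -0.5]
gripper_width: -0.1
```

Request:
servo_tool(rows=[[0,-1,-0.9,-0.3,0,0,0],[0,-1.9,-1.7,0,0,0,0],[0,-2,-1.8,0,0,0,0],[0,-1.7,-1.5,0,0,0,0],[0,-0.86,-0.81,0,0,0,0],[0,0,0,0,0,0,0],[0,0,0,0,0,0,0],[0,0,0,0,0,0,0]])

```text
clock: 7.7
position: [552.2, 82.6, 131.6]
ee_rot: [0.976, -0.217, -0.0, 0.0]
contact_force: [-1.1, -0.9, 1.1]
gripper_width: 0.0
```

```bash
python3 - <<'E'
from h import *
print(read_state()['position'])
snap('wrist','w2.png');a=cv2.imread('pics/w2.png');cv2.imwrite('pics/w2b.png',cv2.resize(a,(800,600)))
E
```

```text
[552.17881729  82.60506297 131.60423069]
```

View pics/w2b.png

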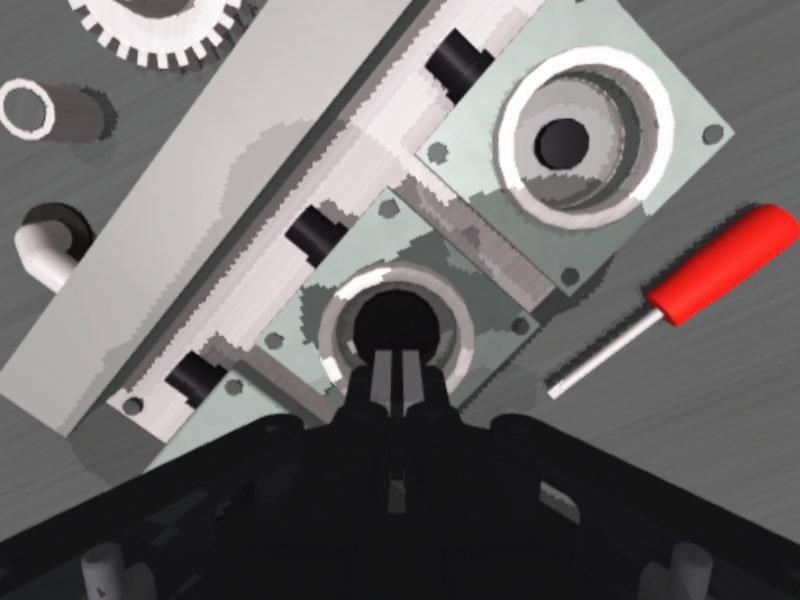

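The wrist view shows the reset key up at (562,143). The start collar is centred in column at about 396, in line with the fingers at 397. Now descending.

Request:
servo_tool(rows=[[0,0,0,0.8,0,0,0],[0,0,0,1.2,0,0,0],[0,0,0,1,0,0,0],[0,0,0,0.5,0,0,0],[0,0,0,0.3,0,0,0],[0,0,0,0,0,0,0],[0,0,0,0,0,0,0]])

```text
clock: 8.45
position: [552.3, 83.4, 94.0]
ee_rot: [0.976, -0.216, 0.0, -0.0]
contact_force: [1.4, -0.3, 0.1]
gripper_width: 0.1
```

Request:
servo_tool(rows=[[0,0,0,0.1,0,0,0],[0,0,0,0.1,0,0,0],[0,0,0,0.1,0,0,0],[0,0,0,0.1,0,0,0],[0,0,0,0,0,0,0],[0,0,0,0,0,0,0]])

```text
clock: 9.05
position: [552.1, 83.3, 90.1]
ee_rot: [0.976, -0.216, 0.0, -0.0]
contact_force: [-1.3, 0.5, 2.7]
gripper_width: 0.2
```

Request:
servo_tool(rows=[[0,0,0,0.1,0,0,0],[0,0,0,0.1,0,0,0],[0,0,0,0.1,0,0,0],[0,0,0,0.1,0,0,0],[0,0,0,0.05,0,0,0],[0,0,0,0.05,0,0,0],[0,0,0,0,0,0,0],[0,0,0,0,0,0,0]])

```text
clock: 9.85
position: [552.1, 83.3, 85.3]
ee_rot: [0.976, -0.216, 0.0, -0.0]
contact_force: [-3.4, 0.2, 7.0]
gripper_width: 0.1
```

Request:
servo_tool(rows=[[0,0,0,0.05,0,0,0],[0,0,0,0.03,0,0,0],[0,0,0,0,0,0,0],[0,0,0,0,0,0,0],[0,0,0,0,0,0,0],[0,0,0,0,0,0,0],[0,0,0,0,0,0,0],[0,0,0,0,0,0,0],[0,0,0,0,0,0,0],[0,0,0,0,0,0,0],[0,0,0,0,0,0,0],[0,0,0,0,0,0,0]])

```text
clock: 11.05
position: [552.2, 83.3, 85.1]
ee_rot: [0.976, -0.216, 0.0, -0.0]
contact_force: [-1.9, -0.2, 9.8]
gripper_width: -0.2
```

Request:
servo_tool(rows=[[0,0,0,-0.3,0,0,0],[0,0,0,-0.6,0,0,0],[0,0,0,-1,0,0,0],[0,0,0,-2,0,0,0],[0,0,0,-3,0,0,0],[0,0,0,-3,0,0,0],[0,0,0,-2,0,0,0],[0,0,0,-0.5,0,0,0],[0,0,0,0,0,0,0],[0,0,0,0,0,0,0]])

```text
clock: 12.05
position: [551.1, 83.0, 206.5]
ee_rot: [0.976, -0.216, -0.001, 0.001]
contact_force: [-0.0, -0.2, -0.2]
gripper_width: -0.2
```

```bash
python3 - <<'E'
from h import *
s=read_state();print(s['clock'],s['position'],s['contact_force'])
snap('wrist','w3.png');a=cv2.imread('pics/w3.png');cv2.imwrite('pics/w3b.png',cv2.resize(a,(800,600)))
E
```

```text
12.05 [551.14129171  82.98965684 206.53079639] [-0.00299219 -0.1591078  -0.17843406]
```

View pics/w3b.png

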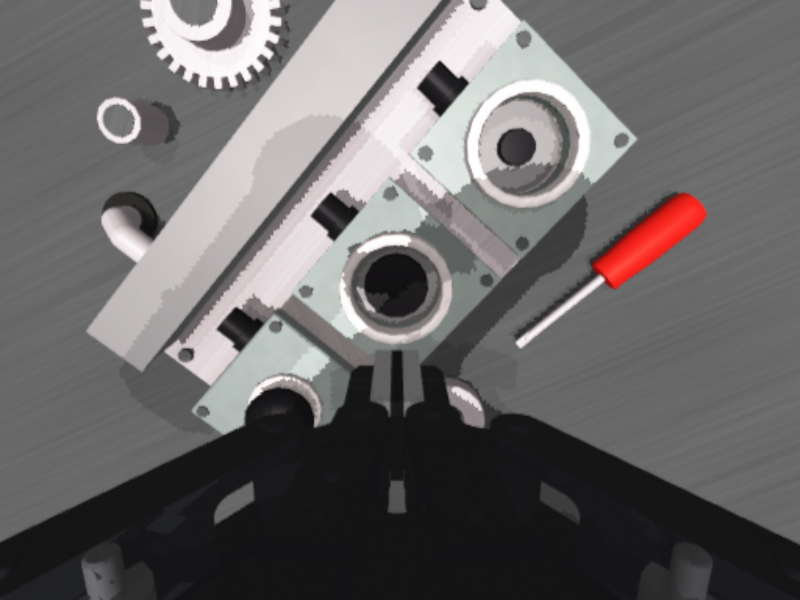

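The picture shows the key (516,147) and start button (396,285) both free. The parts in view are undisturbed, and the tool is clear of everything.

```bash
python3 -c "
from bench import *
print(job_done())"
```

```text
the job is handed in; nothing more can be done
None
```

I pressed the reset key and then the start button with the closed fingertips, and handed the job in at about 12 s; no verdict was reported.

- **Presses:** Each control was pushed until the tool stopped moving, at about 10 N, which is above the 7 N the spring gives right down. The fingertip heights at that point were about 60 mm for the reset key and 74 mm for the start button, as expected for the full 6 mm. I held each for about 1 s and then withdrew.
- **Last checks:** The contact force was about 0 with the tool at 206 mm. The last wrist picture showed the reset key and start button free, and the gear, socket and screwdriver apparently where they had been. The arm never went near the stop button.
- **Not confirmed:** I judged "up" by eye, without measuring the key heights. In that picture the bearing and the stop button were partly hidden by the gripper.
- **Disagreement:** My first rough reading from the scene camera put the stations about 7 mm off from the top camera. The wrist camera agreed with the top camera to about 2 mm on the reset station, so I used those positions.

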